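# Lay an upright post blank down in the cut-off sled by pivoting it in the fingers

### The arm

A 7-joint arm with a two-finger parallel gripper is mounted at the origin on a cart in front of the work surface, level with it; the furniture and walls round the work are solid. World frame = base frame: x ahead of the robot, y to its left, z up, the work surface at z = 0. Lengths are in mm, angles in rad, forces in N, time in s.
With the tool pointing down it reaches from about 425 to 925 mm from the base axis. Payload 6.8 kg.
Tool frame: the origin (TCP) lies at the centre of the arm's flange, where the gripper is bolted on; the fingertips stand 173 mm ahead of it and the grasp point (between the pads) lies 155 mm ahead of it; z points along the fingers, y is the line along which they close (so a half turn about z gives the same grasp; the last joint's range is limited). The gripper opens to 85 mm and grips with 20 to 120 N. Pads are 22 mm wide; open, the fingers measure 114 mm over their backs; the gripper's body (76 mm by 85 mm) begins 54 mm behind the grasp point. The pads swing forward as they close: fully open they stand 13 mm farther back than shut.
Start: joints at [-1.436, 0.477, 0.022, 1.555, -0.011, 1.109, -0.083], TCP at [162.281, 655.215, 404.708] pointing down, gripper open.
Joint ranges: [-2.96, 2.96], [-0.34, 2.1], [-1.41, 1.46], [0.24, 2.44], [-1.37, 4.51], [0.17, 1.92], [-2.96, 2.96]. Speed limits (rad/s): [2.39, 2.39, 3.14, 3.14, 3.14, 3.14, 3.14].

### API

Orientations are given as a rotation vector (axis times angle).
In Python, from workcell import r, viewer, probe_bus gives the robot as it stands (r), with the cameras (viewer) and the readings (probe_bus).
- The arm moves only by the tool shift_gripper, called after "Request:" as name(argument=value, ...) on one line, values as JSON. Schema: {"type":"object","properties":{"motion":{"type":"array","items":{"type":"number"},"minItems":7,"maxItems":84},"only":{"type":"string"},"quiet":{"type":"boolean"},"lines":{"type":"string"}},"required":["motion"],"additionalProperties":false}. motion is one flat list of numbers that holds 1 to 12 rows one after another, with no inner brackets; each row has 7 numbers: dx, dy, dz in mm, then a rotation vector rx, ry, rz in rad, then the finger opening in mm; each row shifts and turns the commanded pose from where the row before left it, along the tool's axes as they then stand; what a row does not reach is not made up. A row lasts 1/12 s, in which the tool goes at most 41.7 mm and 0.125 rad, less where a joint would pass 70% of its speed; a pose out of reach is approached as far as the arm can. The fingers move at their own pace and stop on an object; the grip force is fixed at half the most. Time passes only in rows, so rows that do not move let the fingers close. The tool returns the time, the measured TCP pose, the force, the opening and the grip force at its end. only (a regular expression) keeps the lines of the reply that match it, lines (a string "A,B") keeps lines A to B, and quiet returns only ok. Input that does not fit is refused with a message, and nothing moves.
- probe_bus.state(): the state, without advancing time (a new reading comes with each control period).
- viewer.grab_frame(name): name is "side" or "top" or "wrist"; returns a dict with "frame" (400x640x3 uint8, red, green, blue), "fx", "fy", "cx", "cy" (pixels), "D" ([k1, k2, p1, p2, k3] as OpenCV has them; the pictures are not rectified), "R" (3x3) and "t" (3): a world point X has camera coordinates R X + t; the wrist camera has in their place "tool_from_camera" (4x4, takes a point from camera to tool coordinates, whose origin is the TCP and whose axes are the flange's). Camera axes: x right, y down, z forward; pixel columns grow to the right and rows downward; lengths in mm; the calibration is good to about 2 mm. A picture is of the moment at which its call begins: read the wrist's pose just before it. There is no depth.
- r.job_done(): hands the job in; it is judged then, once.
The state is a dict: "time_s": time; "q": joint angles; "joint_vel": joint speeds; "tau": joint torques, N m; "tcp_pos": TCP position; "ee_rot": TCP orientation; "force": force on the tool from outside, world axes, zero at the start; "moment": the same for the moment, N m; "opening": finger opening in mm; "finger_force": force on a finger pad.
Only numpy, scipy, OpenCV 4.12 (cv2) and the standard library are available. Lean on these libraries where they do the work, as an engineer would, in place of code of your own. Each camera call takes 0.05 s, during which the arm holds its last target. There are 200 camera calls.

### The job

First take the offcut that lies in the cut-off sled and lay it flat on the table, off the sled. Then pick the pale post with the red-painted top by its upper end, put its plain foot down on the sled's plywood and, pressing the foot there, lower the post without letting go so that it pivots between the fingers until it lies flat; slide it home so that its plain end is against the end stop and its side is against the low side fence, and let go. Leave the dark posts standing and everything else where it is.

Things in the scene. Friction and masses are not known exactly. Their poses are not given: they have to be found in the camera images.
- sled: Cut-off sled fixed to the table: plywood base 120 mm (own x) by 240 mm (own y), 12 mm thick, with an end stop bar across its -y end and a short side fence bar along part of its +x edge, both 18 mm thick and rising 32 mm above the base. The rest of the base is open. Origin: centre of the base's underside; z up.
- sled_corner (a point): Inner corner on top of the sled's base (12 mm above the table) where the faces of stop and fence meet; axes as the sled's, at x = 42, y = -102 mm of the sled. The stop's face runs 72 mm from it to -x, the fence's face 80 mm from it to +y. Seated, the post lies from it along +y for 170 mm, its axis 20 mm to -x and 20 mm above it.
- post: Pale wooden post blank, 40 x 40 mm square, 170 mm long, 0.17 kg (varies), standing on end on the table at the start. Origin: centre of its plain foot face; z runs along it to the other end, whose last 18 mm are painted red; x and y are square to its side faces. Pinched lightly (20 N) 20 mm from its top it turns in the fingers under a few newtons at its foot.
- dark_a: Dark wooden post 40 x 40 x 170 mm standing on end; bystander. Origin: centre of its foot; z up, x and y square to its sides.
- dark_b: Dark wooden post 40 x 40 x 150 mm standing on end; bystander. Origin: centre of its foot; z up, x and y square to its sides.
- scrap: Reddish-brown sawn offcut with mitred ends, 35 mm (own x) by 77 mm (own y) by 20 mm high, lying flat on the sled's base at the start. Origin: centre of its underside; z up. The bare table to lay it on is round the sled: from world x = 0.38 m on, y = 0.07 to 0.52 m; to the right the saw's own metal fence, 66 mm high, runs along world x at y = 0.05 m.
- chisel: Yellow-handled chisel 28 x 207 x 22 mm lying on the table along its y, behind the sled; bystander. Origin: centre of its underside.
- tape: Roll of black tape, 53 mm across, 19 mm high, lying flat on the table; bystander. Origin: centre of its underside.
- sanding_block: Cork sanding block 59 x 104 (own y) x 31 mm; bystander. Origin: centre of its underside.
- hex_key: Black hexagon key 32 x 84 (own y) x 7 mm lying on the table; bystander. Origin: centre of its underside.

How it is judged (in metres and radians):
On the way, in this order (a step that is already met when the one before it is completed fails the run):
1. the offcut lies flat on the table, released and clear of the sled (contact force between scrap and sled below 0.02 N and contact force between the fingers and scrap below 0.02 N and height (world z) of scrap between -0.007 and 0.007 m and angle between scrap's own z axis and vertical below 0.1 rad and linear speed of scrap below 0.02 m/s), for 0.2 s.
2. the post leans between about 30 and 65 degrees from upright, pinched by the fingers, its plain end resting on the sled (contact force between the fingers and post above 0.5 N and contact force between post and sled above 0.2 N and angle between post's own z axis and vertical between 0.5 and 1.13 rad and z of post in the frame of sled below 0.04 m), for 0.15 s.
3. the post is down flat on the sled (within about 8 degrees), still pinched: lowered, not dropped (contact force between the fingers and post above 0.5 N and angle between post's own z axis and vertical between 1.43 and 1.71 rad and z of post in the frame of sled between 0.02 and 0.04 m), for 0.1 s.
At the end, for the whole second after the job is handed in: The pale post lies flat in the sled, plain end within 5 mm of the end stop, side within 5 mm of the side fence, parallel to the fence within 0.06 rad (3.4 degrees), at rest and released; the offcut lies flat on the table, released and not touching the sled (all of step 1 and y of post in the frame of sled between -0.107 and -0.097 m and x of post in the frame of sled between 0.017 and 0.027 m and z of post in the frame of sled between 0.028 and 0.036 m and angle between the z axis of post and the y axis of sled, either way round below 0.06 rad and linear speed of post below 0.02 m/s and contact force between the fingers and post below 0.02 N).
It fails at once if a dark post is tipped or moved more than 25 mm (distance of any of dark_a, dark_b from where it was at the start of the episode above 0.025 m or angle between any of dark_a, dark_b's own z axis and vertical above 0.35 rad).
It fails at once if another bystander (chisel, tape, sanding block, hex key) is moved more than 25 mm (distance of any of chisel, tape, sanding_block, hex_key from where it was at the start of the episode above 0.025 m).
It also fails if it takes over 64 s, if anything falls off the work surface, if the arm or the gripper's body presses on something with over 40 N, if the wrist force passes 120 N, or if a joint passes its speed limit or range.

## Working session

There is one attempt and no reset: what is moved stays moved. The work goes in short steps, Python scripts to look and compute and a tool call to move; the robot and the scene stay as the last step left them, time stands still between calls to the robot, and variables do not carry over. Pictures are saved under pics/ and viewed, at most 12 in all, crops included, and the job is handed in when it is done.

```bash
ls; mkdir -p pics
```

Run:
```python
from workcell import r, viewer, probe_bus
import cv2, json
s=probe_bus.state();print(s)
for n in("side","top"):
    f=viewer.grab_frame(n);cv2.imwrite(f"pics/{n}0.png",f["frame"][:,:,::-1])
    print(n,{k:v for k,v in f.items() if k!="frame"})
```

```text
pics
workcell.py
{'time_s': 0.0, 'q': array([-1.43610909,  0.4778035 ,  0.02233306,  1.55643893, -0.01151588,
        1.10930366, -0.0830754 ]), 'joint_vel': array([-0.00062634,  0.00011869, -0.00047403,  0.00126502, -0.00060973,
        0.00149201,  0.00076271]), 'tau': array([-4.23626243e-04, -5.96452618e+01,  1.60769664e+00, -2.81183749e+01,
        1.25019587e-02,  9.57153534e-03, -1.38143014e-05]), 'tcp_pos': array([162.19621251, 654.94260991, 403.72830601]), 'ee_rot': array([-3.80350275e-01, -3.11837833e+00,  2.86293307e-03]), 'force': array([0.11651645, 0.24245036, 0.26373852]), 'moment': array([ 0.00759395,  0.04176874, -0.0188628 ]), 'finger_force': 0.0, 'opening': 85.25262771870528}
side {'fx': 418.79593451895175, 'fy': 418.79593451895175, 'cx': 322.21044910251607, 'cy': 199.16767689637032, 'D': array([-0.01713846,  0.        ,  0.        ,  0.        ,  0.        ]), 'R': array([[-0.98017203, -0.19798187, -0.00812252],
       [-0.110263  ,  0.57903375, -0.80781309],
       [ 0.16463556, -0.79090018, -0.58938276]]), 't': array([ 610.06136974,   42.82780096, 1063.89854949])}
top {'fx': 429.49160398403905, 'fy': 429.49160398403905, 'cx': 320.787485932726, 'cy': 200.9119313629802, 'D': array([-0.02056576,  0.        ,  0.        ,  0.        ,  0.        ]), 'R': array([[ 0.01596681, -0.99977291,  0.01411357],
       [-0.9901741 , -0.0177716 , -0.13870625],
       [ 0.13892557, -0.01176019, -0.99023299]]), 't': array([ 104.89273807,  609.78965857, 1265.33162205])}
```

View pics/side0.png

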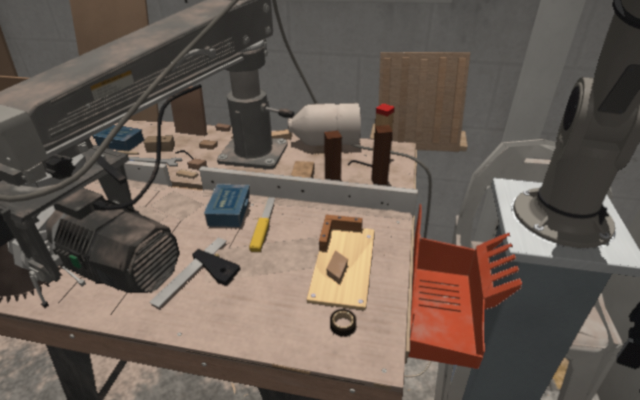

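View pics/top0.png

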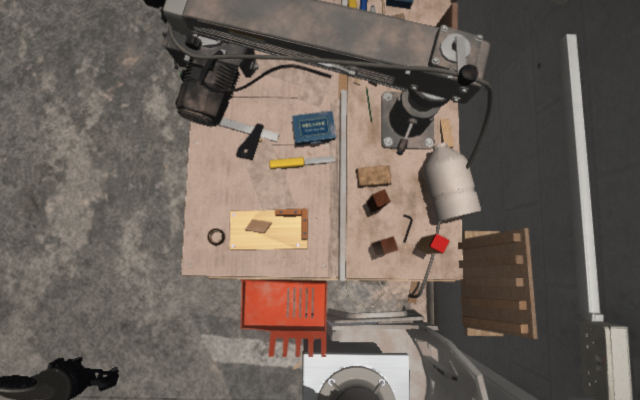

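The side view shows the sled at about (345,265) with the offcut on it at (338,262), the brown stop and fence at (340,228), the tape at (343,321), the dark posts at (333,157) and (382,150), and the red top at (385,110). In the top view the sled is at (269,230), the offcut at (258,226), the red top at (440,243), and the dark posts at (378,200) and (385,246).

Create h.py:
```python
from workcell import r, viewer, probe_bus
import numpy as np, cv2
from scipy.spatial.transform import Rotation as Ro
def cam(n):
    s=probe_bus.state(); f=viewer.grab_frame(n)
    if n=="wrist":
        T=f["tool_from_camera"]; Rw=Ro.from_rotvec(s["ee_rot"]).as_matrix()
        Rc=Rw@T[:3,:3]; c=Rw@T[:3,3]+s["tcp_pos"]
    else:
        Rc=f["R"].T; c=-Rc@f["t"]
    f["Rc"]=Rc; f["c"]=c; f["bgr"]=f["frame"][:,:,::-1].copy()
    f["K"]=np.array([[f["fx"],0,f["cx"]],[0,f["fy"],f["cy"]],[0,0,1]]); return f
def rays(f,uv):
    p=cv2.undistortPoints(np.float64(uv).reshape(-1,1,2),f["K"],f["D"]).reshape(-1,2)
    d=np.c_[p,np.ones(len(p))]@f["Rc"].T
    return d/np.linalg.norm(d,axis=1)[:,None]
def plane(f,uv,z):
    d=rays(f,uv); return f["c"]+d*((z-f["c"][2])/d[:,2])[:,None]
def tri(obs):  # [(f,uv),...] one point
    A=0;b=0
    for f,uv in obs:
        d=rays(f,[uv])[0]; P=np.eye(3)-np.outer(d,d); A=A+P; b=b+P@f["c"]
    x=np.linalg.solve(A,b)
    return x,[np.linalg.norm(np.cross(x-f["c"],rays(f,[uv])[0])) for f,uv in obs]
def proj(f,X):
    R=f["Rc"].T; return cv2.projectPoints(np.float64(X).reshape(-1,1,3),cv2.Rodrigues(R)[0],-R@f["c"],f["K"],f["D"])[0].reshape(-1,2)
def hsv(f): return cv2.cvtColor(f["bgr"],cv2.COLOR_BGR2HSV)
def blob(m,roi=None):
    m=m.astype(np.uint8)*255
    if roi: k=np.zeros_like(m);x0,y0,x1,y1=roi;k[y0:y1,x0:x1]=1;m*=k
    c=max(cv2.findContours(m,cv2.RETR_EXTERNAL,cv2.CHAIN_APPROX_NONE)[0],key=cv2.contourArea)
    return c
```

Run:
```python
from h import *
t=cam("top");s=cam("side")
def red(f,roi):
    H=hsv(f); return blob(((H[...,0]<6)|(H[...,0]>174))&(H[...,1]>190)&(H[...,2]>90),roi)
a=red(t,(425,230,455,260)); b=red(s,(370,100,400,120))
print(cv2.minAreaRect(a),cv2.minAreaRect(b),b[:,0].min(0),b[:,0].max(0))
print("redtop",plane(t,cv2.boxPoints(cv2.minAreaRect(a)),170),plane(t,[cv2.minAreaRect(a)[0]],170))
pts=[(230,211),(230,249),(308,249),(308,209),(276,209),(258,226),(216,237),(378,200),(385,246)]
print(plane(t,pts,12).round())
print("tops dark", plane(t,[(378,197),(386,246)],160).round())
for uv in [(258,226),(216,237)]: print(hsv(t)[uv[1],uv[0]])
w=cam("wrist");print(w["tool_from_camera"],w["K"],w["c"])
```

```text
((438.800048828125, 243.4000244140625), (14.310833930969238, 13.416407585144043), 26.56505012512207) ((385.0377502441406, 107.86792755126953), (13.461333274841309, 6.043863773345947), 15.945395469665527) [378 105] [392 111]
redtop [[ 471.05262729 -180.18383999  170.        ]
 [ 503.89280005 -197.24432085  170.        ]
 [ 487.02811855 -231.99017516  170.        ]
 [ 454.29831652 -214.80807954  170.        ]] [[ 479.0301032  -206.04632557  170.        ]]
[[576. 395.  12.]
 [459. 390.  12.]
 [463. 152.  12.]
 [586. 154.  12.]
 [584. 253.  12.]
 [531. 307.  12.]
 [494. 435.  12.]
 [618. -64.  12.]
 [476. -85.  12.]]
tops dark [[605. -42. 160.]
 [470. -64. 160.]]
[ 13 102 157]
[ 12  56 187]
[[-5.30346247e-04 -9.49089801e-01 -3.15005187e-01  8.07019124e+01]
 [ 9.99999856e-01 -5.28083226e-04 -9.25310693e-05 -2.07201486e-02]
 [-7.85286612e-05 -3.15005191e-01  9.49089945e-01  3.00796985e+01]
 [ 0.00000000e+00  0.00000000e+00  0.00000000e+00  1.00000000e+00]] [[356.08417473   0.         322.03902625]
 [  0.         356.08417473 195.21631573]
 [  0.           0.           1.        ]] [ 83.88901417 674.4173603  374.01396457]
```

Request:
shift_gripper(motion=[-31.5, -20.4, 0, 0, 0, 0, 85, -31.5, -20.4, 0, 0, 0, 0, 85, -31.5, -20.4, 0, 0, 0, 0, 85, -31.5, -20.4, 0, 0, 0, 0, 85, -31.5, -20.4, 0, 0, 0, 0, 85, -31.5, -20.4, 0, 0, 0, 0, 85, -31.5, -20.4, 0, 0, 0, 0, 85])

```text
time_s: 0.83
tcp_pos: [342.9, 462.0, 404.8]
ee_rot: [-0.38, -3.118, -0.0]
force: [0.6, 0.5, -0.1]
opening: 85.0
finger_force: 0.0
```

Request:
shift_gripper(motion=[-31.5, -20.4, 0, 0, 0, 0, 85, -31.5, -20.4, 0, 0, 0, 0, 85, -31.5, -20.4, 0, 0, 0, 0, 85, -31.5, -20.4, 0, 0, 0, 0, 85, -31.5, -20.4, 0, 0, 0, 0, 85, -31.5, -20.4, 0, 0, 0, 0, 85, -31.5, -20.4, 0, 0, 0, 0, 85, 0, 0, 0, 0, 0, 0, 85, 0, 0, 0, 0, 0, 0, 85])

```text
time_s: 1.58
tcp_pos: [523.2, 269.4, 404.7]
ee_rot: [0.389, 3.117, -0.001]
force: [-0.6, 0.2, 0.2]
opening: 85.3
finger_force: 0.0
```

Run:
```python
from h import *
w=cam("wrist");cv2.imwrite("pics/w1.png",w["bgr"])
import pickle;pickle.dump(w,open("w1.pkl","wb"))
print(w["c"])
```

```text
[445.01592186 289.15310924 374.55112284]
```

View pics/w1.png

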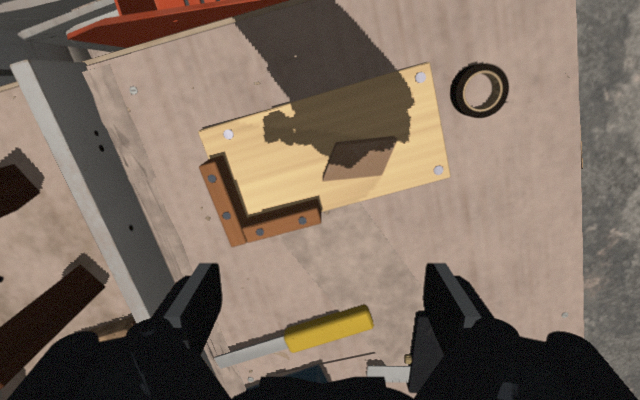

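The wrist view shows the base corners at (200,130), (429,63) and (450,177), and the stop and fence bars' inner top corner near (243,213). The offcut's top is the parallelogram (340,143), (397,137), (382,178), (323,180), partly in shadow, and the tape is at (480,90).

Run:
```python
from h import *
import pickle; w=pickle.load(open("w1.pkl","rb"))
H=hsv(w)
# zoom crop for precise corners
c=w["bgr"][50:260,185:465]; cv2.imwrite("pics/w1z.png",cv2.resize(c,None,fx=2.8,fy=2.8,interpolation=cv2.INTER_CUBIC))
for uv in [(300,190),(400,90),(300,120),(345,170),(370,150),(280,228),(215,190),(250,250)]: print(uv,H[uv[1],uv[0]])
print(plane(w,[(200,130),(429,63),(450,177)],12).round(1))
print(plane(w,[(340,143),(397,137),(382,178),(323,180)],32).round(1))
```

```text
(300, 190) [ 19  93 228]
(400, 90) [ 18 108  87]
(300, 120) [17 98 96]
(345, 170) [ 14  92 150]
(370, 150) [13 96 98]
(280, 228) [ 13 145 155]
(215, 190) [ 12 145 148]
(250, 250) [ 11  52 181]
[[463.8 156.5  12. ]
 [457.7 391.5  12. ]
 [575.5 395.4  12. ]]
[[508.1 290.8  32. ]
 [515.9 345.4  32. ]
 [552.6 323.4  32. ]
 [540.1 265.8  32. ]]
```

View pics/w1z.png

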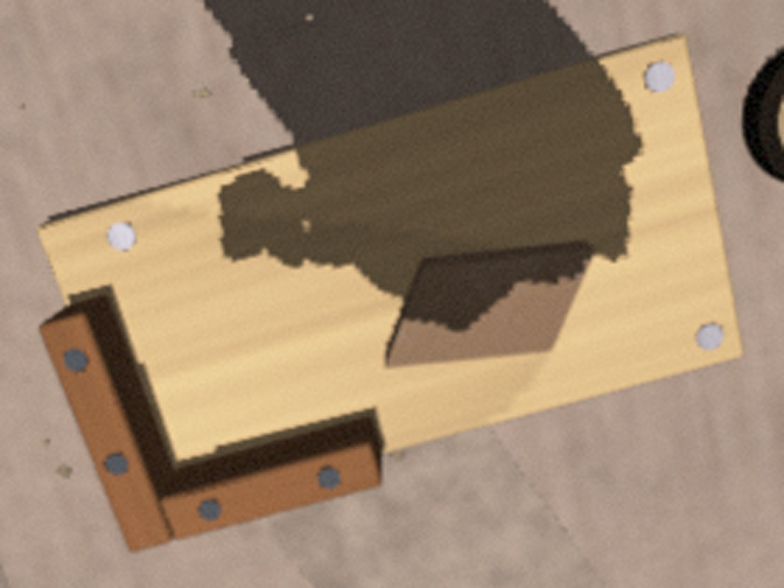

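The zoom gives the base corners and the bar-top inner corner at about (162,498) in zoom pixels. The fence's inner end is at (372,443) and the stop's inner end at (85,308). The offcut's top corners are at (426,260), (590,243), (552,350) and (389,364).

Run:
```python
from h import *
import pickle; w=pickle.load(open("w1.pkl","rb"))
z=lambda p:np.array(p)/2.8+[185,50]
B=plane(w,z([(40,228),(684,36),(741,355)]),12);print("base",B.round(1),np.linalg.norm(np.diff(B,axis=0),axis=1))
T=plane(w,z([(162,498),(372,443),(85,308)]),44);print("bars",T.round(1),np.linalg.norm(T[1]-T[0]),np.linalg.norm(T[2]-T[0]))
O=plane(w,z([(426,260),(590,243),(552,350),(389,364)]),32);print("off",O.round(1),O.mean(0),[np.linalg.norm(O[i]-O[i-1]) for i in range(4)])
for a,b,c in((B[1],B[0],0),(T[1],T[0],0),(T[0],T[2],1),(O[1],O[0],0),(O[2],O[3],0),(O[2],O[1],1),(O[3],O[0],1)): d=a-b;print(np.degrees(np.arctan2(d[1],d[0])))
cen=(B[0]+B[2])/2
# sled frame: y axis along B0->B1
y=(B[1]-B[0])/np.linalg.norm(B[1]-B[0]);x=np.array([y[1],-y[0],0])
print("sled cen",cen,"corner pred",cen+42*x-102*y,"meas",T[0])
```

```text
base [[465.  155.2  12. ]
 [457.6 391.8  12. ]
 [575.2 395.   12. ]] [236.65189471 117.60172981]
bars [[565.5 175.8  44. ]
 [563.7 254.5  44. ]
 [492.5 172.4  44. ]] 78.76222579873681 73.12050051229912
off [[507.3 288.2  32. ]
 [515.4 344.2  32. ]
 [549.6 324.1  32. ]
 [540.3 266.7  32. ]] [528.15922292 305.8022162   32.        ] [np.float64(39.43240380597522), np.float64(56.60887203037492), np.float64(39.631672487589235), np.float64(58.17557947730422)]
91.79745343771297
91.35763944391415
2.627166701759781
81.74265924811996
80.86016067729668
-30.478004989356972
-33.069343270936095
sled cen [520.085761   275.14571689  12.        ] corner pred [565.26446131 174.5132915   12.        ] meas [565.53875328 175.79452234  44.        ]
```

Add to h.py:
```python
def todo(pos,close_deg):
    s=probe_bus.state(); R=Ro.from_rotvec(s["ee_rot"]).as_matrix()
    zt=np.array([0,0,-1.]); out=[]
    for k in(0,180):
        a=np.radians(close_deg+k); y=np.array([np.cos(a),np.sin(a),0]); x=np.cross(y,zt)
        out.append(Ro.from_matrix(R.T@np.c_[x,y,zt]).as_rotvec().round(4))
    print("tcp",s["tcp_pos"].round(1),"close",np.degrees(np.arctan2(R[1,1],R[0,1])).round(2),"q",s["q"].round(2))
    print("d_tool",(R.T@(np.array(pos)-s["tcp_pos"])).round(1),"rot",*out)
```

```bash
python3 -c "
from h import *
todo([528.2,305.8,300],-8.7)"
```

```text
tcp [522.  271.4 404.6] close 75.98 q [-0.75  0.34  0.2   1.78 -0.08  1.03  0.81]
d_tool [  2.2  34.9 104.6] rot [-3.0000e-04 -3.0000e-04  1.4779e+00] [ 3.0000e-04 -3.0000e-04 -1.6637e+00]
```

Request:
shift_gripper(motion=[2.2, 34.9, 0, 0, 0, 0, 85, 0, 0, 10, 0, 0, -0.1189, 85, 0, 0, 10, 0, 0, -0.1189, 85, 0, 0, 10, 0, 0, -0.1189, 85, 0, 0, 10, 0, 0, -0.1189, 85, 0, 0, 10, 0, 0, -0.1189, 85, 0, 0, 10, 0, 0, -0.1189, 85, 0, 0, 10, 0, 0, -0.1189, 85])

```text
time_s: 2.3
tcp_pos: [526.4, 308.4, 334.2]
ee_rot: [0.927, -3.001, -0.002]
force: [-0.6, 0.0, 0.6]
opening: 84.9
finger_force: 0.0
```

Request:
shift_gripper(motion=[0, 0, 10, 0, 0, -0.1189, 85, 0, 0, 10, 0, 0, -0.1189, 85, 0, 0, 10, 0, 0, -0.1189, 85, 0, 0, 5, 0, 0, -0.1189, 85, 0, 0, 0, 0, 0, -0.1189, 85, 0, 0, 0, 0, 0, -0.1189, 85, 0, 0, 0, 0, 0, -0.1189, 85, 0, 0, 0, 0, 0, 0, 85, 0, 0, 0, 0, 0, 0, 85])

```text
time_s: 3.05
tcp_pos: [527.0, 307.7, 299.7]
ee_rot: [-2.048, 2.382, 0.002]
force: [0.3, -0.6, -0.2]
opening: 85.2
finger_force: 0.0
```

Run:
```python
from h import *
import pickle
todo([528.2,305.8,188],-8.7)
w=cam("wrist");pickle.dump(w,open("w2.pkl","wb"));cv2.imwrite("pics/w2.png",w["bgr"])
```

```text
tcp [527.  307.7 299.7] close 171.39 q [-0.49  0.49 -0.18  1.8   0.11  0.86  2.26]
d_tool [  1.8  -1.6 111.7] rot [-1.20e-03  1.20e-03 -3.14e+00] [0.0008 0.0008 0.0016]
```

View pics/w2.png

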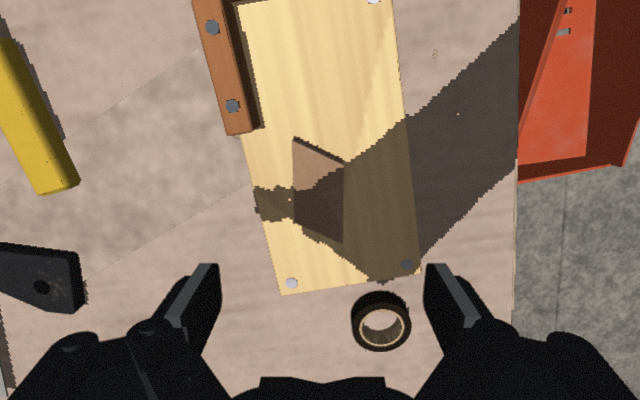

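The second wrist view shows the offcut top corners at (293,138), (345,162), (343,243) and (292,222), midway between the fingers.

Run:
```python
from h import *
import pickle; a=pickle.load(open("w1.pkl","rb"));b=pickle.load(open("w2.pkl","rb"))
z=lambda p:np.array(p)/2.8+[185,50]
A=z([(426,260),(590,243),(552,350),(389,364)]);Bp=[(345,162),(343,243),(292,222),(293,138)]
X=[]
for p,q in zip(A,Bp):
    x,e=tri([(a,p),(b,q)]);X.append(x);print(x.round(1),np.round(e,1))
print(np.mean(X,0)); 
P=plane(b,Bp,32);print(P.round(1),P.mean(0))
print("base corner",tri([(a,z((741,355))),(b,(282,295))]), plane(b,[(282,295)],12))
```

```text
[508.2 287.5  22.6] [1. 1.]
[516.4 344.9  30.8] [0.9 0.9]
[551.9 324.9  25.7] [0.4 0.4]
[541.9 265.3  22.6] [1.3 1.3]
[529.60693904 305.64893743  25.44712237]
[[507.7 284.5  32. ]
 [517.1 344.8  32. ]
 [551.3 322.7  32. ]
 [539.9 263.1  32. ]] [529.02727017 303.76844785  32.        ]
base corner (array([574.62658038, 394.74007497,  12.57610385]), [np.float64(0.31731983220037796), np.float64(0.3173198322003468)]) [[574.45624527 394.93366424  12.        ]]
```

Request:
shift_gripper(motion=[2.7, -2, 22.5, 0, 0, 0, 85, 0, 0, 25, 0, 0, 0, 85, 0, 0, 25, 0, 0, 0, 85, 0, 0, 20, 0, 0, 0, 85, 0, 0, 12, 0, 0, 0, 85, 0, 0, 8, 0, 0, 0, 85, 0, 0, 0, 0, 0, 0, 85])

```text
time_s: 3.68
tcp_pos: [528.9, 303.6, 185.9]
ee_rot: [2.048, -2.379, -0.001]
force: [0.2, -0.3, -0.2]
opening: 84.9
finger_force: 0.0
```

Request:
shift_gripper(motion=[0, 0, 0, 0, 0, 0, 0, 0, 0, 0, 0, 0, 0, 0, 0, 0, 0, 0, 0, 0, 0, 0, 0, 0, 0, 0, 0, 0, 0, 0, 0, 0, 0, 0, 0, 0, 0, 0, 0, 0, 0, 0, 0, 0, 0, 0, 0, 0, 0, 0, 0, 0, 0, 0, 0, 0])

```text
time_s: 4.35
tcp_pos: [530.1, 303.7, 188.5]
ee_rot: [-2.048, 2.379, -0.0]
force: [-0.8, -0.8, 7.0]
opening: 33.5
finger_force: 61.8
```

Request:
shift_gripper(motion=[0, 0, -15, 0, 0, 0, 0, 0, 0, -25, 0, 0, 0, 0, 0, 0, -25, 0, 0, 0, 0, -25, -9, 0, 0, 0, 0, 0, -25, -9, 0, 0, 0, 0, 0, -25, -9, 0, 0, 0, 0, 0, -25, -9, 0, 0, 0, 0, 0, -25, -9, 0, 0, 0, 0, 0, -25, -9, 0, 0, 0, 0, 0, -27, -10, 0, 0, 0, 0, 0, 0, 0, 0, 0, 0, 0, 0, 0, 0, 0, 0, 0, 0, 0])

```text
time_s: 5.35
tcp_pos: [618.6, 470.4, 251.6]
ee_rot: [-2.052, 2.379, 0.001]
force: [-0.4, -0.5, -1.1]
opening: 33.5
finger_force: 61.0
```

```bash
python3 -c "
from h import *
todo([620,470,178],171.4)"
```

```text
tcp [618.6 470.4 251.6] close 171.55 q [-0.64  0.79 -0.16  1.37  0.13  0.99  2.17]
d_tool [ 0.2 -1.4 73.6] rot [0.0006 0.0006 0.0027] [-9.0000e-04  1.0000e-03 -3.1389e+00]
```

Request:
shift_gripper(motion=[0, 0, 25, 0, 0, 0, 0, 0, 0, 25, 0, 0, 0, 0, 0, 0, 14, 0, 0, 0, 0, 0, 0, 5, 0, 0, 0, 0, 0, 0, 3, 0, 0, 0, 0, 0, 0, 1.5, 0, 0, 0, 0, 0, 0, 0, 0, 0, 0, 0])

```text
time_s: 5.93
tcp_pos: [619.4, 469.1, 179.8]
ee_rot: [-2.049, 2.38, 0.0]
force: [-0.2, -0.5, -0.7]
opening: 33.6
finger_force: 61.0
```

Request:
shift_gripper(motion=[0, 0, 0, 0, 0, 0, 60, 0, 0, 0, 0, 0, 0, 85, 0, 0, 0, 0, 0, 0, 85, 0, 0, 0, 0, 0, 0, 85, 0, 0, 0, 0, 0, 0, 85, 0, 0, 0, 0, 0, 0, 85, 0, 0, -10, 0, 0, 0, 85, 0, 0, -25, 0, 0, 0, 85, 0, 0, -30, 0, 0, 0, 85, 0, 0, -40, 0, 0, 0, 85, 0, 0, -40, 0, 0, 0, 85, 0, 0, -20, 0, 0, 0, 85])

```text
time_s: 6.93
tcp_pos: [619.8, 469.6, 350.9]
ee_rot: [-2.044, 2.375, 0.0]
force: [1.3, 0.6, 1.1]
opening: 85.0
finger_force: 0.0
```

Run:
```python
from h import *
import pickle
todo([479,-206,420],-27.5)
w=cam("wrist");t=cam("top");s=cam("side");pickle.dump((w,t,s),open("w3.pkl","wb"))
a=cv2.resize(w["bgr"],(400,250));b=t["bgr"][150:300,180:480];cv2.imwrite("pics/c3.png",np.vstack([cv2.resize(w["bgr"],(600,300)),b.repeat(2,0).repeat(2,1)]))
```

```text
tcp [619.8 469.6 350.9] close 171.45 q [-0.63  0.7  -0.16  1.31  0.11  1.14  2.19]
d_tool [688.6  38.4 -73.5] rot [-0.0097 -0.0057 -2.8109] [-0.004   0.0069  0.3307]
```

View pics/c3.png

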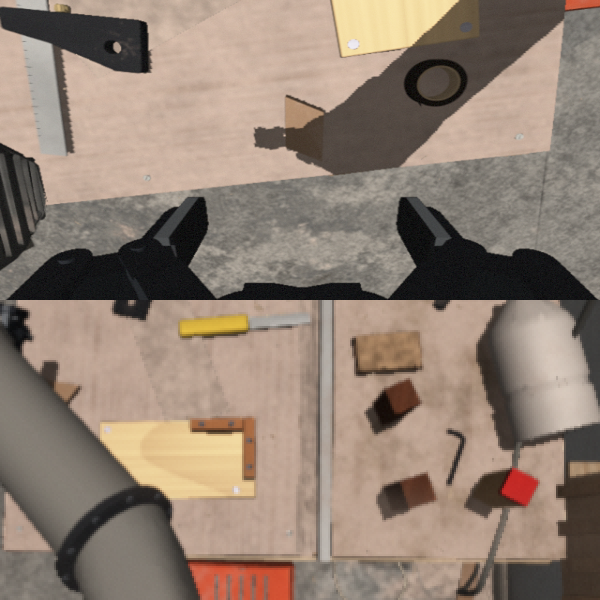

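The offcut lies flat on bare table at about (304,125) in the upper picture, clear of the sled. In the lower one the red top is at (520,487), with the saw motor's end just beyond it at about (560,430).

Run:
```python
from h import *
import pickle
w,t,s=pickle.load(open("w3.pkl","rb"))
for a,b in (((459,212),(360,125)),((443,150),(290,125)),((440,243),(385,108))): print(tri([(t,a),(s,b)]))
H=hsv(t); c=blob(((H[...,0]<6)|(H[...,0]>174))&(H[...,1]>190)&(H[...,2]>90),(425,230,455,260))
A=cv2.minAreaRect(c);print(A,cv2.contourArea(c)); print(plane(t,[A[0]],170),plane(t,[(480,215),(442,222)],220))
P=plane(t,cv2.boxPoints(A),170);d=np.diff(P,axis=0);print(np.degrees(np.arctan2(d[:,1],d[:,0])),np.linalg.norm(d,axis=1))
```

```text
(array([ 568.32577134, -301.34719999,   59.87849993]), [np.float64(10.765417242310047), np.float64(10.765417242309978)])
(array([ 775.14115745, -256.50563238,   60.25440186]), [np.float64(5.223967332497181), np.float64(5.2239673324972)])
(array([ 479.1866088 , -211.20179021,  163.73819156]), [np.float64(1.2670366295351014), np.float64(1.267036629535086)])
((438.89996337890625, 243.19998168945312), (14.310834884643555, 13.863621711730957), 26.56505012512207) 177.0
[[ 479.57665976 -206.33146705  170.        ]] [[ 552.9823706  -302.54102281  220.        ]
 [ 532.81073518 -201.26045769  220.        ]]
[ -27.45227546 -115.8929633   152.30154507] [38.24615132 38.62773009 38.20321945]
```

Request:
shift_gripper(motion=[0, 0, -8, 0, 0, 0.1188, 85, 0, 0, -8, 0, 0, 0.1188, 85, 0, 0, -8, 0, 0, 0.1188, 85, 0, 0, -8, 0, 0, 0.1188, 85, 0, 0, -8, 0, 0, 0.1188, 85, 0, 0, -8, 0, 0, 0.1188, 85, 0, 0, -8, 0, 0, 0.1188, 85, 0, 0, -8, 0, 0, 0.1188, 85])

```text
time_s: 7.75
tcp_pos: [618.7, 468.7, 406.1]
ee_rot: [0.724, -3.054, 0.002]
force: [0.2, -0.1, 0.0]
opening: 85.0
finger_force: 0.0
```

Request:
shift_gripper(motion=[0, 0, -2, 0, 0, 0.1188, 85, 0, 0, 0, 0, 0, 0.1188, 85, 0, 0, 0, 0, 0, 0.1188, 85, 0, 0, 0, 0, 0, 0.1188, 85, 0, 0, 0, 0, 0, 0.1188, 85, 0, 0, 0, 0, 0, 0.1188, 85, 0, 0, 0, 0, 0, 0.1188, 85, 0, 0, 0, 0, 0, 0.1188, 85, 0, 0, 0, 0, 0, 0, 85, 0, 0, 0, 0, 0, 0, 85])

```text
time_s: 8.58
tcp_pos: [618.7, 468.9, 408.2]
ee_rot: [-0.74, -3.052, 0.004]
force: [0.6, -0.2, -0.3]
opening: 85.1
finger_force: 0.0
```

```bash
python3 -c "
from h import *
todo([479,-208,420],62.5)"
```

```text
tcp [618.7 468.9 408.2] close 62.76 q [-0.88  0.66  0.27  1.27 -0.17  1.23  0.48]
d_tool [-185.7 -665.8  -10.3] rot [-0.0025 -0.0006  0.0045] [ 1.0000e-03 -3.9000e-03 -3.1371e+00]
```

Request:
shift_gripper(motion=[-10.3, -37, -1, 0, 0, 0, 85, -10.3, -37, -1, 0, 0, 0, 85, -10.3, -37, -1, 0, 0, 0, 85, -10.3, -37, -1, 0, 0, 0, 85, -10.3, -37, -1, 0, 0, 0, 85, -10.3, -37, -1, 0, 0, 0, 85, -10.3, -37, -1, 0, 0, 0, 85, -10.3, -37, -1, 0, 0, 0, 85, -10.3, -37, -1, 0, 0, 0, 85])

```text
time_s: 9.33
tcp_pos: [547.0, 128.8, 418.5]
ee_rot: [-0.739, -3.053, 0.001]
force: [0.7, -0.3, 0.1]
opening: 85.2
finger_force: 0.0
```

Request:
shift_gripper(motion=[-10.3, -37, -1, 0, 0, 0, 85, -10.3, -37, 0, 0, 0, 0, 85, -10.3, -37, 0, 0, 0, 0, 85, -10.3, -37, 0, 0, 0, 0, 85, -10.3, -37, 0, 0, 0, 0, 85, -10.3, -37, 0, 0, 0, 0, 85, -10.3, -37, 0, 0, 0, 0, 85, -10.3, -37, 0, 0, 0, 0, 85, -10.3, -37, 0, 0, 0, 0, 85, 0, 0, 0, 0, 0, 0, 85, 0, 0, 0, 0, 0, 0, 85])

```text
time_s: 10.25
tcp_pos: [475.4, -210.0, 419.6]
ee_rot: [-0.749, -3.051, 0.001]
force: [0.1, 0.9, 0.2]
opening: 84.6
finger_force: 0.0
```

Run:
```python
from h import *
import pickle
todo([479,-208,420],62.5)
w=cam("wrist");pickle.dump(w,open("w4.pkl","wb"));cv2.imwrite("pics/w4.png",w["bgr"])
```

```text
tcp [ 475.4 -210.   419.6] close 62.42 q [-0.16  0.22  0.53  1.93 -0.13  1.02  1.52]
d_tool [-2.2  3.4 -0.4] rot [-0.0008 -0.0002 -0.0013] [-3.0000e-04  1.3000e-03  3.1402e+00]
```

View pics/w4.png

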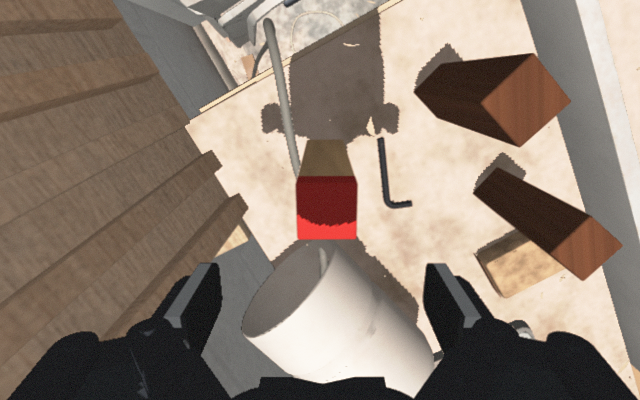

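The wrist view shows the red top squared to the fingers at (297..357, 176..239), part of it gripper shadow. The motor's rim is below it, centred near (292,298), and the hex key (390,170) and dark posts are well to the right.

Run:
```python
from h import *
import pickle
_,t,s=pickle.load(open("w3.pkl","rb"));w=pickle.load(open("w4.pkl","rb"))
print("motor",tri([(t,(459,212)),(w,(292,298))]),tri([(t,(459,212)),(w,(292,298)),(s,(358,126))]))
H=hsv(w);c=blob(((H[...,0]<8)|(H[...,0]>172))&(H[...,1]>200)&(H[...,2]>50),(280,160,370,250));A=cv2.minAreaRect(c);print(A,cv2.boundingRect(c))
x,y,ww,hh=cv2.boundingRect(c)
Ht=hsv(t); ct=blob(((Ht[...,0]<6)|(Ht[...,0]>174))&(Ht[...,1]>190)&(Ht[...,2]>90),(425,230,455,260));print("t",cv2.minAreaRect(ct)[0])
for zz in(165,170): print(plane(w,[(x,y+hh),(x+ww,y+hh),(x+ww/2,y+hh),(x+ww/2,y)],zz).round(1))
print(H[170:245:4,327].tolist())
# bottom edge midpoint (far edge of top) : world dir tool -x * 20 from centre
print("tcp",probe_bus.state()["tcp_pos"])
```

```text
motor (array([ 576.16147107, -295.11428087,   83.19913413]), [np.float64(1.8034587250492096), np.float64(1.8034587250493879)]) (array([ 575.74545668, -300.87545537,   62.15541753]), [np.float64(3.17014597694677), np.float64(10.989498674620668), np.float64(13.633570907632038)])
((337.2500305175781, 223.25003051757812), (0.7071067094802856, 1.4142134189605713), 45.0) (337, 223, 2, 2)
t (438.89996337890625, 243.19998168945312)
[[ 493.5 -208.1  165. ]
 [ 494.2 -206.9  165. ]
 [ 493.9 -207.5  165. ]
 [ 492.5 -206.9  165. ]]
[[ 491.5 -207.4  170. ]
 [ 492.2 -206.2  170. ]
 [ 491.9 -206.8  170. ]
 [ 490.6 -206.1  170. ]]
[[18, 115, 106], [17, 107, 107], [179, 186, 93], [2, 193, 94], [1, 175, 102], [0, 181, 104], [0, 186, 103], [1, 190, 102], [0, 185, 105], [0, 182, 105], [0, 188, 103], [0, 173, 109], [1, 198, 103], [0, 184, 104], [1, 190, 248], [1, 188, 243], [1, 189, 244], [1, 184, 236], [16, 31, 108]]
tcp [ 476.26455583 -208.01720437  419.45466795]
```

Run:
```python
from h import *
import pickle
_,t,s=pickle.load(open("w3.pkl","rb"));w=pickle.load(open("w4.pkl","rb"))
H=hsv(w);c=blob(((H[...,0]<8)|(H[...,0]>172))&(H[...,1]>150)&(H[...,2]>50),(280,160,370,250));A=cv2.minAreaRect(c);print(A)
B=cv2.boxPoints(A);B=B[np.argsort(B[:,1])];lo=B[2:][np.argsort(B[2:,0])];print(B)
E=plane(w,lo,170);d=E[1]-E[0];L=np.linalg.norm(d);d/=L;print(E.round(1),L,np.degrees(np.arctan2(d[1],d[0])))
tx=np.array([-d[1],d[0],0]); # tool x dir
print("centre",E.mean(0)+20*tx)
# height: centre from top view lies on ray; far-edge mid triangulated against it
cz=plane(t,[cv2.minAreaRect(blob(((hsv(t)[...,0]<6)|(hsv(t)[...,0]>174))&(hsv(t)[...,1]>190)&(hsv(t)[...,2]>90),(425,230,455,260)))[0]],170);print("top",cz)
for z in(150,160,170,180):
    e=plane(w,lo,z);dd=e[1]-e[0];print(z,np.linalg.norm(dd),(e.mean(0)+20*tx).round(1))
todo((E.mean(0)+20*tx)*[1,1,0]+[0,0,305],np.degrees(np.arctan2(d[1],d[0])))
```

```text
((326.5, 207.5), (63.0, 59.0), 90.0)
[[297. 176.]
 [356. 176.]
 [356. 239.]
 [297. 239.]]
[[ 488.2 -236.   170. ]
 [ 506.7 -200.6  170. ]] 39.9671515197511 62.41241856074143
centre [ 479.70177925 -209.04065823  170.        ]
top [[ 479.57665976 -206.33146705  170.        ]]
150 43.608373288227504 [ 488.2 -213.2  150. ]
160 41.78776240398929 [ 484.  -211.1  160. ]
170 39.9671515197511 [ 479.7 -209.   170. ]
180 38.14654063551286 [ 475.4 -207.   180. ]
tcp [ 476.3 -208.   419.5] close 62.6 q [-0.16  0.22  0.53  1.93 -0.13  1.02  1.52]
d_tool [ -3.6   0.7 114.5] rot [-0.     -0.0005  0.0032] [ 8.0000e-04 -1.0000e-04 -3.1384e+00]
```

Request:
shift_gripper(motion=[-3.6, 0.7, 20, 0, 0, 0, 85, 0, 0, 25, 0, 0, 0, 85, 0, 0, 25, 0, 0, 0, 85, 0, 0, 20, 0, 0, 0, 85, 0, 0, 16, 0, 0, 0, 85, 0, 0, 8.5, 0, 0, 0, 85, 0, 0, 0, 0, 0, 0, 85, 0, 0, 0, 0, 0, 0, 85])

```text
time_s: 10.97
tcp_pos: [480.6, -207.8, 305.2]
ee_rot: [-0.742, -3.052, -0.0]
force: [-0.4, -0.0, 0.6]
opening: 85.1
finger_force: 0.0
```

Request:
shift_gripper(motion=[0, 0, 0, 0, 0, 0, 0, 0, 0, 0, 0, 0, 0, 0, 0, 0, 0, 0, 0, 0, 0, 0, 0, 0, 0, 0, 0, 0, 0, 0, 0, 0, 0, 0, 0, 0, 0, 0, 0, 0, 0, 0, 0, 0, 0, 0, 0, 0, 0, 0, 0, 0, 0, 0, 0, 0])

```text
time_s: 11.63
tcp_pos: [480.5, -209.0, 306.0]
ee_rot: [0.745, 3.05, 0.0]
force: [0.1, -1.2, 5.9]
opening: 39.1
finger_force: 60.9
```

Request:
shift_gripper(motion=[0, 0, -10, 0, 0, 0, 0, 0, 0, -25, 0, 0, 0, 0, 0, 0, -31, 0, 0, 0, 0, 0, 0, -31, 0, 0, 0, 0, 0, 0, -31, 0, 0, 0, 0, 0, 0, -31, 0, 0, 0, 0, 0, 0, -31, 0, 0, 0, 0, 0, 0, 0, 0, 0, 0.1183, 0, 0, 0, 0, 0, 0, 0.1183, 0, 0, 0, 0, 0, 0, 0.1183, 0, 0, 0, 0, 0, 0, 0.1183, 0, 0, 0, 0, 0, 0, 0.1183, 0])

```text
time_s: 12.63
tcp_pos: [479.6, -208.5, 495.3]
ee_rot: [-1.61, -2.697, -0.0]
force: [0.2, -0.4, -2.6]
opening: 39.1
finger_force: 61.1
```

Request:
shift_gripper(motion=[0, 0, 0, 0, 0, 0.1183, 0, 0, 0, 0, 0, 0, 0.1183, 0, 0, 0, 0, 0, 0, 0.1183, 0, 0, 0, 0, 0, 0, 0.1183, 0, 0, 0, 0, 0, 0, 0, 0, 0, 0, 0, 0, 0, 0, 0])

```text
time_s: 13.13
tcp_pos: [479.9, -208.5, 495.2]
ee_rot: [-2.187, -2.255, 0.0]
force: [0.7, -0.2, -2.4]
opening: 39.4
finger_force: 61.1
```

```bash
python3 -c "
from h import *
todo([538,205,496],1.6)"
```

```text
tcp [ 479.9 -208.5  495.2] close 1.75 q [-0.3   0.16  0.67  1.83 -0.1   1.19  0.44]
d_tool [411.5  70.7  -0.7] rot [-0.0005 -0.0003  0.0027] [ 5.0000e-04 -8.0000e-04 -3.1389e+00]
```

Request:
shift_gripper(motion=[15, 3, 0, 0, 0, 0, 0, 25, 5, 0, 0, 0, 0, 0, 32, 5.5, 0, 0, 0, 0, 0, 32, 5.5, 0, 0, 0, 0, 0, 32, 5.5, 0, 0, 0, 0, 0, 32, 5.5, 0, 0, 0, 0, 0, 32, 5.5, 0, 0, 0, 0, 0, 32, 5.5, 0, 0, 0, 0, 0])

```text
time_s: 13.8
tcp_pos: [514.6, 25.9, 495.4]
ee_rot: [-2.187, -2.255, -0.0]
force: [0.4, -0.0, -1.4]
opening: 39.5
finger_force: 61.0
```

Request:
shift_gripper(motion=[32, 5.5, 0, 0, 0, 0, 0, 32, 5.5, 0, 0, 0, 0, 0, 32, 5.5, 0, 0, 0, 0, 0, 32, 5.5, 0, 0, 0, 0, 0, 25, 5, 0, 0, 0, 0, 0, 20, 2.7, 0, 0, 0, 0, 0, 7, 0, 0, 0, 0, 0, 0, 0, 0, 0, 0, 0, 0, 0, 0, 0, 0, 0, 0, 0, 0])

```text
time_s: 14.55
tcp_pos: [539.6, 204.1, 495.0]
ee_rot: [2.19, 2.252, -0.002]
force: [0.2, -0.6, -0.9]
opening: 39.6
finger_force: 61.0
```

Run:
```python
from h import *
todo([538,205,330],1.6)
t=cam("top");s=cam("side");cv2.imwrite("pics/s5.png",np.hstack([cv2.resize(s["bgr"][80:320,260:460],None,fx=2,fy=2),cv2.resize(t["bgr"][120:360,190:390],None,fx=2,fy=2)]))
```

```text
tcp [539.6 204.1 495. ] close 1.6 q [-0.79  0.25  0.4   1.7  -0.1   1.21 -0.34]
d_tool [  1.1  -1.5 165. ] rot [-0.0005  0.0011  0.0001] [-1.8000e-03 -8.0000e-04 -3.1415e+00]
```

View pics/s5.png

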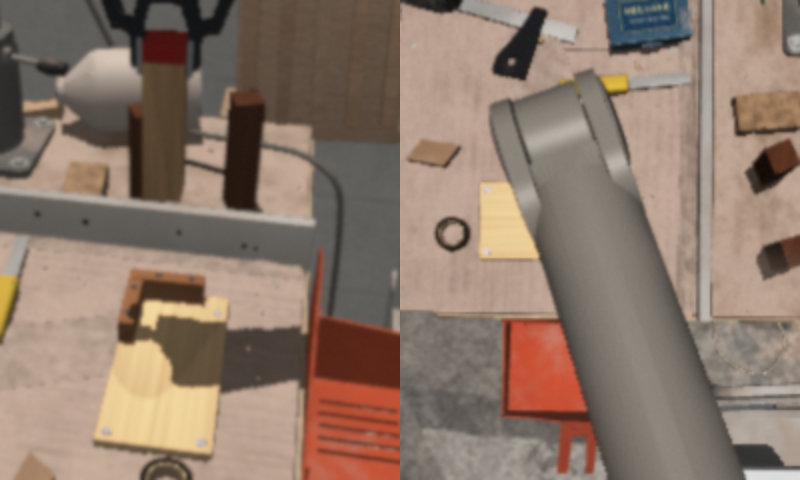

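The left half shows the post hanging upright in the fingers, red top up, above the sled's stop end. The dark posts still stand and the offcut lies clear, at about (433,152) in the right half.

Request:
shift_gripper(motion=[1, -1.5, 15, 0, 0, 0, 0, 0, 0, 30, 0, 0, 0, 0, 0, 0, 35, 0, 0, 0, 0, 0, 0, 35, 0, 0, 0, 0, 0, 0, 30, 0, 0, 0, 0, 0, 0, 18, 0, 0, 0, 0, 0, 0, 8, 0, 0, 0, 0, 0, 0, 0, 0, 0, 0, 0, 0, 0, 0, 0, 0, 0, 0])

```text
time_s: 15.4
tcp_pos: [538.7, 205.4, 325.2]
ee_rot: [2.192, 2.25, 0.001]
force: [0.5, 1.1, -1.3]
opening: 39.2
finger_force: 61.0
```

Request:
shift_gripper(motion=[0, 0, 2, 0, 0, 0, 0, 0, 0, 2, 0, 0, 0, 0, 0, 0, 2, 0, 0, 0, 0, 0, 0, 1, 0, 0, 0, 0, 0, 0, 0, 0, 0, 0, 0])

```text
time_s: 15.82
tcp_pos: [538.4, 206.3, 318.1]
ee_rot: [2.191, 2.251, 0.002]
force: [-1.5, -0.0, 3.8]
opening: 39.4
finger_force: 61.7
```

Request:
shift_gripper(motion=[0, 0, 1.5, 0, 0, 0, 0, 8.8, 0, -0.4, 0, 0, 0, 0, 8.8, 0, -0.4, 0, 0, 0, 0, 8.8, 0, -0.4, 0, 0, 0, 0, 8.8, 0, 1, 0, 0, 0, 0, 8.8, 0, 1.2, 0, 0, 0, 0, 8.8, 0, 1.3, 0, 0, 0, 0])

```text
time_s: 16.4
tcp_pos: [537.1, 258.5, 314.9]
ee_rot: [2.191, 2.25, 0.0]
force: [-2.0, -3.0, 7.2]
opening: 39.3
finger_force: 63.6
```

```bash
python3 -c "
from h import *
s=probe_bus.state();print(s['tcp_pos'],s['force'],s['moment'])"
```

```text
[537.10905735 258.47621325 314.88057411] [-2.00415827 -2.95754067  7.21979636] [-1.3041911   0.66451459 -0.10520801]
```

Request:
shift_gripper(motion=[8.5, 0, 2.4, 0, 0, 0, 0, 8.5, 0, 2.6, 0, 0, 0, 0, 8.5, 0, 2.9, 0, 0, 0, 0, 8, 0, 3.7, 0, 0, 0, 0, 7.8, 0, 4.1, 0, 0, 0, 0, 7.7, 0, 4.5, 0, 0, 0, 0, 0, 0, 0, 0, 0, 0, 0])

```text
time_s: 16.98
tcp_pos: [535.2, 309.9, 293.5]
ee_rot: [-2.188, -2.254, -0.002]
force: [-2.2, 1.8, 6.0]
opening: 39.5
finger_force: 63.9
```

Run:
```python
from h import *
s=cam("side");cv2.imwrite("pics/s6.png",cv2.resize(s["bgr"][120:320,260:420],None,fx=3,fy=3))
```

```text
(no output)
```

View pics/s6.png

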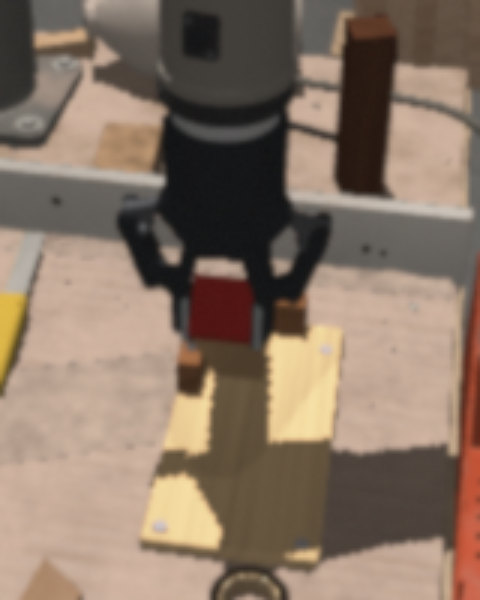

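The post leans between the fingers, with its red end towards the camera at (222,305) and the foot behind it on the plywood. It is tracking the arc with about 6 N on the foot.

Request:
shift_gripper(motion=[7.3, 0, 5, 0, 0, 0, 0, 7, 0, 5.4, 0, 0, 0, 0, 6.8, 0, 5.7, 0, 0, 0, 0, 6.3, 0, 6.2, 0, 0, 0, 0, 6, 0, 6.5, 0, 0, 0, 0, 5.7, 0, 6.9, 0, 0, 0, 0, 0, 0, 0, 0, 0, 0, 0])

```text
time_s: 17.62
tcp_pos: [534.0, 348.9, 257.5]
ee_rot: [-2.188, -2.253, -0.002]
force: [-1.1, 3.4, 5.6]
opening: 39.2
finger_force: 64.6
```

Request:
shift_gripper(motion=[5.2, 0, 7.2, 0, 0, 0, 0, 4.8, 0, 7.5, 0, 0, 0, 0, 4.3, 0, 7.7, 0, 0, 0, 0, 3.9, 0, 8, 0, 0, 0, 0, 3.4, 0, 8.2, 0, 0, 0, 0, 2.8, 0, 8.3, 0, 0, 0, 0, 0, 0, 0, 0, 0, 0, 0])

```text
time_s: 18.2
tcp_pos: [533.5, 372.7, 210.4]
ee_rot: [-2.189, -2.253, -0.002]
force: [0.3, 2.7, 2.2]
opening: 39.5
finger_force: 64.5
```

Request:
shift_gripper(motion=[2.3, 0, 6, 0, 0, 0, 0, 1.7, 0, 6, 0, 0, 0, 0, 1, 0, 5, 0, 0, 0, 0, 0.5, 0, 3, 0, 0, 0, 0, 0, 0, 0, 0, 0, 0, 0, 0, 0, 0, 0, 0, 0, 0, 0, 0, 0, 0, 0, 0, 0])

```text
time_s: 18.78
tcp_pos: [533.7, 376.5, 190.6]
ee_rot: [2.191, 2.251, -0.0]
force: [0.2, 1.8, 1.6]
opening: 39.3
finger_force: 64.6
```

Request:
shift_gripper(motion=[0, 0, 1, 0, 0, 0, 0, 0, 0, 1, 0, 0, 0, 0, 0, 0, 1, 0, 0, 0, 0, 0, 0, 1, 0, 0, 0, 0, 0, 0, 0, 0, 0, 0, 0, 0, 0, 0, 0, 0, 0, 0])

```text
time_s: 19.28
tcp_pos: [533.6, 377.0, 186.6]
ee_rot: [2.191, 2.251, 0.0]
force: [1.1, 3.1, 3.7]
opening: 39.3
finger_force: 64.6
```

Run:
```python
from h import *
s=cam("side");w=cam("wrist");cv2.imwrite("pics/s7.png",np.hstack([cv2.resize(s["bgr"][160:320,280:400],None,fx=2.5,fy=2.5),cv2.resize(w["bgr"],None,fx=.77,fy=1)]))
```

```text
(no output)
```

View pics/s7.png

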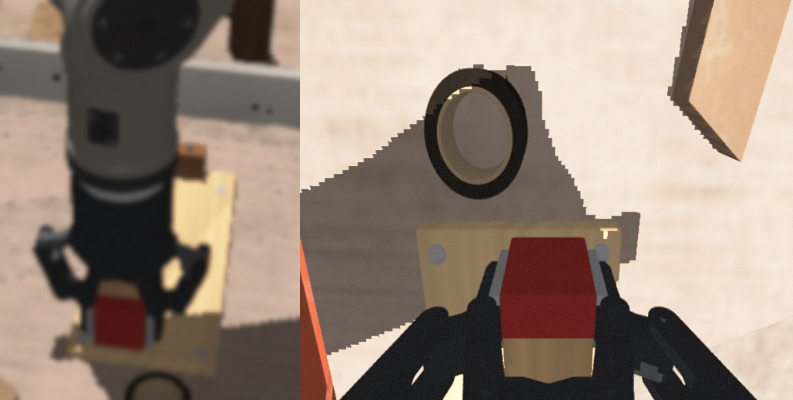

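The post lies flat in the fingers on the base, its red end at (550,290), with the tape and offcut clear. Next I slide it home.

Request:
shift_gripper(motion=[0, 0, 0.5, 0, 0, 0, 0, -6, 0, 0, 0, 0, 0, 0, -8, 0.5, 0, 0, 0, 0, 0, -8, 0.5, 0, 0, 0, 0, 0, -8, 1, 0, 0, 0, 0, 0, -8, 1, 0, 0, 0, 0, 0, -5, 1, 0, 0, 0, 0, 0, -3, 0, 0, 0, 0, 0, 0, 0, 0, 0, 0, 0, 0, 0, 0, 0, 0, 0, 0, 0, 0])

```text
time_s: 20.22
tcp_pos: [539.0, 329.4, 185.7]
ee_rot: [2.191, 2.249, -0.003]
force: [1.0, -2.4, 2.6]
opening: 39.4
finger_force: 64.5
```

Request:
shift_gripper(motion=[-1.5, 0, 0, 0, 0, 0, 0, -1.5, 0, 0, 0, 0, 0, 0, -1, 0, 0, 0, 0, 0, 0, 0, 0, 0, 0, 0, 0, 0])

```text
time_s: 20.55
tcp_pos: [538.7, 327.8, 186.3]
ee_rot: [-2.19, -2.252, -0.002]
force: [0.3, 2.9, 3.7]
opening: 39.5
finger_force: 64.6
```

Request:
shift_gripper(motion=[-1, 0, 0, 0, 0, 0, 0, -1, 0, 0, 0, 0, 0, 0, 0, 0, 0, 0, 0, 0, 0, 0, 0, 0, 0, 0, 0, 0])

```text
time_s: 20.88
tcp_pos: [538.8, 325.8, 186.2]
ee_rot: [-2.19, -2.252, -0.001]
force: [-1.0, 5.5, 2.9]
opening: 39.3
finger_force: 64.6
```

Request:
shift_gripper(motion=[-1, 0, 0, 0, 0, 0, 0, -1, 0, 0, 0, 0, 0, 0, 0, 0, 0, 0, 0, 0, 0, 0, 0, 0, 0, 0, 0, 0])

```text
time_s: 21.22
tcp_pos: [538.6, 325.4, 186.5]
ee_rot: [-2.188, -2.252, -0.004]
force: [-0.2, 9.8, 3.3]
opening: 39.4
finger_force: 64.6
```

Request:
shift_gripper(motion=[0, 1, 0, 0, 0, 0, 0, 0, 1, 0, 0, 0, 0, 0, 0, 0, 0, 0, 0, 0, 0, 0, 0, 0, 0, 0, 0, 0])

```text
time_s: 21.55
tcp_pos: [539.7, 325.5, 186.0]
ee_rot: [-2.187, -2.25, -0.001]
force: [-3.1, 9.6, 3.7]
opening: 39.3
finger_force: 64.5
```

Request:
shift_gripper(motion=[0, 1, 0, 0, 0, 0, 0, 0, 1, 0, 0, 0, 0, 0, 0, 0, 0, 0, 0, 0, 0, 0, 0, 0, 0, 0, 0, 0])

```text
time_s: 21.88
tcp_pos: [540.7, 325.6, 185.5]
ee_rot: [-2.187, -2.248, 0.002]
force: [-6.2, 8.3, 2.8]
opening: 39.5
finger_force: 64.7
```

Request:
shift_gripper(motion=[0, 1, 0, 0, 0, 0, 0, 0, 1, 0, 0, 0, 0, 0, 0, 0, 0, 0, 0, 0, 0, 0, 0, 0, 0, 0, 0, 0])

```text
time_s: 22.22
tcp_pos: [542.0, 325.6, 185.2]
ee_rot: [-2.187, -2.246, 0.005]
force: [-8.0, 9.2, 4.9]
opening: 39.1
finger_force: 64.9
```

Request:
shift_gripper(motion=[0, 1, 0, 0, 0, 0, 0, 0, 0, 0, 0, 0, 0, 0, 0, 0, 0, 0, 0, 0, 0])

```text
time_s: 22.47
tcp_pos: [542.5, 325.7, 185.1]
ee_rot: [-2.187, -2.246, 0.007]
force: [-10.3, 9.8, 5.3]
opening: 39.6
finger_force: 65.2
```

```bash
python3 -c "
from h import *
s=probe_bus.state();print(s['moment']);todo([541,326,300],1.6)"
```

```text
[ 1.02510579  1.9008242  -1.23196391]
tcp [542.5 325.7 185.1] close 1.52 q [-0.82  0.69  0.25  1.81 -0.27  0.68 -0.38]
d_tool [   0.6   -2.4 -114.9] rot [-0.008  -0.0022 -0.0013] [-0.0035  0.0126  3.1402]
```

Request:
shift_gripper(motion=[1, -1.5, 0, 0, 0, 0, 0, 0, 0, -1, 0, 0, 0, 0, 0, 0, 0, 0, 0, 0, 0, 0, 0, 0, 0, 0, 0, 50, 0, 0, 0, 0, 0, 0, 60, 0, 0, 0, 0, 0, 0, 85, 0, 0, 0, 0, 0, 0, 85, 0, 0, 0, 0, 0, 0, 85, 0, 0, 0, 0, 0, 0, 85, 0, 0, 0, 0, 0, 0, 85])

```text
time_s: 23.3
tcp_pos: [544.6, 323.9, 187.1]
ee_rot: [2.191, 2.251, -0.0]
force: [0.2, 0.3, -0.3]
opening: 85.1
finger_force: 0.0
```

Request:
shift_gripper(motion=[0, 0, -10, 0, 0, 0, 85, 0, 0, -20, 0, 0, 0, 85, 0, 0, -30, 0, 0, 0, 85, 0, 0, -40, 0, 0, 0, 85, 0, 0, -40, 0, 0, 0, 85, 0, 0, -40, 0, 0, 0, 85, -20, 0, -20, 0, 0, 0, 85, -40, 0, 0, 0, 0, 0, 85, -40, 0, 0, 0, 0, 0, 85, 0, 0, 0, 0, 0, 0, 85, 0, 0, 0, 0, 0, 0, 85])

```text
time_s: 24.22
tcp_pos: [547.6, 220.7, 388.4]
ee_rot: [2.197, 2.245, 0.001]
force: [-0.6, 1.9, -0.1]
opening: 85.2
finger_force: 0.0
```

Run:
```python
from h import *
import pickle
w=cam("wrist");pickle.dump(w,open("w8.pkl","wb"));cv2.imwrite("pics/w8.png",w["bgr"])
print(w["c"])
```

```text
[546.24970674 301.71131726 358.32103483]
```

View pics/w8.png

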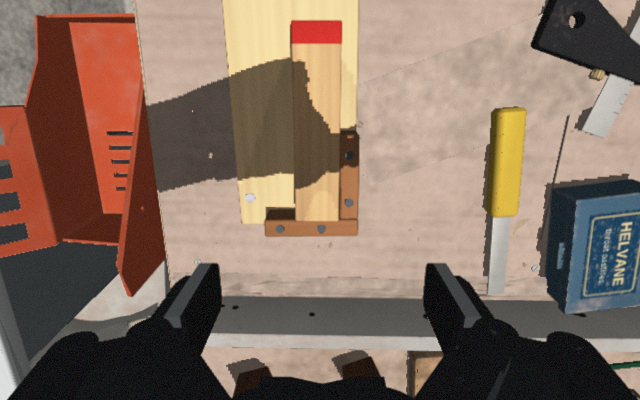

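The post lies in the corner, its red end at (316,31), its right edge at column ~341 along the fence and its foot at row ~220 against the stop. I'll check the gaps in numbers.

Run:
```python
from h import *
import pickle
w=pickle.load(open("w8.pkl","rb"));g=cv2.cvtColor(w["bgr"],cv2.COLOR_BGR2GRAY).astype(int);H=hsv(w)
for v in (55,75,140,180,205): print(v,g[v,286:300].tolist(),g[v,334:362].tolist())
for u in (305,320,330): print(u,g[208:242,u].tolist(),H[208:242,u,1].tolist())
cv2.imwrite("pics/w8z.png",cv2.resize(w["bgr"][10:245,230:370],None,fx=2.5,fy=2.5,interpolation=cv2.INTER_NEAREST)) if 0 else 0
L=plane(w,[(291,22),(341,22),(294.5,220),(341,220)],52);print(L.round(1))
d=L[1]-L[3];print("side ang",np.degrees(np.arctan2(d[1],d[0])));d=L[0]-L[2];print(np.degrees(np.arctan2(d[1],d[0])))
print("bars outer/inner",plane(w,[(358,130),(358,235),(265,235),(265,221),(341,130),(341,220)],44).round(1))
```

```text
55 [221, 222, 223, 207, 146, 108, 150, 184, 192, 188, 198, 199, 202, 205] [197, 193, 192, 189, 189, 183, 174, 200, 221, 223, 223, 220, 222, 222, 221, 222, 223, 221, 219, 221, 222, 225, 214, 177, 171, 179, 181, 184]
75 [84, 87, 86, 85, 85, 81, 73, 75, 79, 84, 81, 81, 77, 82] [198, 196, 194, 192, 191, 184, 162, 183, 208, 206, 208, 206, 207, 206, 212, 210, 209, 209, 205, 213, 223, 220, 211, 181, 173, 185, 187, 189]
140 [90, 89, 89, 87, 90, 86, 91, 82, 80, 85, 80, 83, 78, 79] [80, 75, 73, 73, 77, 64, 52, 43, 52, 46, 48, 46, 50, 45, 46, 59, 52, 53, 49, 53, 48, 55, 46, 52, 56, 132, 171, 170]
180 [223, 219, 221, 218, 219, 217, 220, 182, 90, 70, 78, 77, 75, 73] [190, 191, 190, 191, 157, 104, 92, 117, 133, 130, 134, 135, 132, 131, 134, 137, 135, 133, 134, 135, 137, 135, 137, 127, 117, 146, 177, 178]
205 [223, 221, 223, 220, 221, 220, 220, 219, 205, 171, 168, 185, 180, 176] [198, 190, 190, 180, 128, 72, 90, 110, 130, 133, 131, 118, 113, 100, 104, 109, 105, 113, 121, 131, 137, 139, 133, 121, 150, 184, 182, 181]
305 [178, 175, 178, 177, 181, 178, 177, 178, 175, 187, 189, 188, 176, 143, 128, 131,
[... 496 characters left out ...]
 143, 143, 114, 21, 29, 32, 26, 24, 27, 17, 73, 143, 154, 121, 75, 52, 51, 50, 53, 52]
330 [197, 195, 197, 200, 199, 197, 197, 199, 198, 198, 200, 200, 183, 151, 133, 131, 133, 130, 129, 129, 132, 132, 133, 132, 132, 131, 127, 134, 164, 186, 182, 186, 180, 179] [104, 107, 107, 102, 104, 104, 105, 104, 105, 102, 103, 104, 116, 124, 139, 143, 141, 141, 147, 147, 141, 145, 139, 143, 143, 146, 144, 113, 66, 51, 51, 53, 52, 52]
[[521.2 342.4  52. ]
 [560.4 343.2  52. ]
 [523.5 175.2  52. ]
 [566.6 176.1  52. ]]
side ang 92.13920852011577
90.77132208876769
bars outer/inner [[578.9 258.3  44. ]
 [584.2 157.5  44. ]
 [494.3 155.7  44. ]
 [494.8 170.3  44. ]
 [564.  257.9  44. ]
 [567.2 172.8  44. ]]
```

```bash
python3 -c "
from workcell import r, viewer, probe_bus
print(r.job_done())"
```

```text
the job is handed in; nothing more can be done
None
```

The job is handed in (no verdict came back): the offcut lies flat on the bare table, and the pale post was pivoted down between the fingers, slid home with about 1–2 mm or less between it and both stop and fence by the last wrist picture, and released; I touched neither the dark posts nor the other bystanders.

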